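# Turn the sample leaf in the ring binder and weigh it down again

### The job

Turn the stiff sample leaf in the open ring binder so that its other face shows: take the jar that weighs it down off the leaf, swing the leaf by its wire loop right across the rings and lay it down flat on the other side without letting it fall. Then set the same jar down upright on the middle of the turned leaf, not dropping it, and leave the loose things nearby (spare jar, tape roll, pen) where they are.

Things in the scene. Friction and masses are not known exactly. Their poses are not given: they have to be found in the camera images.
- binder: Open ring binder lying on the table, fixed to it: 156 mm (along the spine) x 238 mm, black covers with a 41 mm high stack of paper on each side of three steel rings. Origin: centre of its underside. Its x axis runs along the spine (roughly away from the robot), y to the left page stack, z up.
- ring_axis (a point): Centre of the rings, 43.5 mm above the table: the leaf turns about the line through this point along the binder's x axis. The rings stand up to 16 mm above it.
- leaf (a joint): Angle of the leaf about the ring axis, rad: 0 = lying flat on the right stack (-y of the binder; the start), pi/2 = standing upright, pi (3.14) = lying flat on the left stack. Turns freely with little friction (about 0.004 N m and 0.012 N m s/rad): let go between, it falls to the side it leans to, so guide it all the way down. It weighs about 150 g.
- leaf_mid (a point): Centre of the brown board leaf (150 mm along the spine x 100 mm, 5 mm thick), 70 mm from the ring axis; its board reaches from 20 to 120 mm from the axis. Lying flat on either side its upper face is 46 mm above the table.
- loop_bar (a point): Middle of the leaf's grip bar: round dark steel, 10 mm thick, parallel to the spine, 163 mm from the ring axis, in the leaf's plane (43.5 mm above the table when flat, open table below). Two legs (60 mm clear between) join it to the leaf's outer edge; a 38 mm wide opening between bar and edge takes a finger. It can turn between fingers that pinch it across, so they may point down through the whole turn.
- weight_jar_mid (a point): Middle, half-way up, of the closed honey-coloured preserve jar with a cream lid that stands on the leaf at the start: 60 mm across the body, lid 54 mm, 92 mm high, about 0.29 kg; z is its upright axis.
- spare_jar_mid (a point): Bystander: middle, half-way up, of a like jar (60 mm across, 92 mm high) standing on the table to the right. The table in front of it is free, round x 0.43, y -0.30 m (beyond the counter bell), to park the weight jar meanwhile.
- roll_mid (a point): Bystander: centre of a tape roll lying flat, 66 mm across, 24 mm high.
- pen_mid (a point): Bystander: centre of a fat marker pen lying on the table, 125 mm long along its y axis, 17 mm thick.
Mind the look-alikes: they are no part of the job. Leave any orange look-alike of the part that bears weight_jar_mid alone.

How it is judged:
On the way, in this order (a step that is already met when the one before it is completed fails the run):
1. the jar is off the leaf while the leaf still lies on the right (contact force between weight_jar and leaf below 0.05 N and distance of weight_jar_mid from where it was at the start of the episode above 0.03 m and value of joint leaf below 0.15 rad), for 0.2 s.
2. the leaf lies flat on the left, with no jar on it (value of joint leaf above 3.07 rad and velocity of joint leaf between -0.2 and 0.2 rad/s and contact force between weight_jar and leaf below 0.05 N), for 0.2 s.
At the end, for the whole second after the job is handed in: The leaf lies flat on the left stack (joint above 3.07 rad), and the jar stands on it at rest, upright within 0.1 rad, its axis within 30 mm of the middle of the leaf (value of joint leaf above 3.07 rad and horizontal distance between weight_jar_mid and leaf_mid below 0.03 m and z of weight_jar_mid in the frame of binder between 0.086 and 0.098 m and angle between weight_jar_mid's own z axis and vertical below 0.1 rad and contact force between weight_jar and leaf above 0.8 N and linear speed of weight_jar below 0.02 m/s); the robot touches nothing.
It fails at once if the leaf falls or is flung (faster than 5 rad/s) (velocity of joint leaf above 5 rad/s or velocity of joint leaf below -5 rad/s).
It fails at once if the jar is dropped (moves faster than 0.6 m/s out of the fingers) (linear speed of weight_jar above 0.6 m/s and contact force between the fingers and weight_jar below 0.1 N).
It fails at once if the jar is tipped over (angle between weight_jar_mid's own z axis and vertical above 0.7 rad).
It fails at once if a bystander is moved by more than 30 mm (distance of any of spare_jar_mid, roll_mid, pen_mid from where it was at the start of the episode above 0.03 m).
It also fails if it takes over 72 s, if anything falls off the work surface, if the arm or the gripper's body presses on something with over 40 N, if the wrist force passes 120 N, or if a joint passes its speed limit or range.

### The arm

A 6-joint arm with a two-finger parallel gripper is mounted at the origin on a cart in front of the work surface, level with it; the furniture and walls round the work are solid. World frame = base frame: x ahead of the robot, y to its left, z up, the work surface at z = 0. Lengths are in m, angles in rad, forces in N, time in s.
With the tool pointing down it reaches from about 0.275 to 0.75 m from the base axis. Payload 10.2 kg.
Tool frame: the origin (TCP) lies midway between the tips of the shut fingers; the grasp point (between the pads) lies 19 mm behind it (env.hold_point_z is the distance from the TCP to the grasp point, in m); z points along the fingers, y is the line along which they close (so a half turn about z gives the same grasp; the last joint's range is limited). The gripper opens to 85 mm and grips with 20 to 120 N. Pads are 22 mm wide; open, the fingers measure 114 mm over their backs; the gripper's body (76 mm by 85 mm) begins 54 mm behind the grasp point. The pads swing forward as they close: fully open they stand 13 mm farther back than shut.
Start: joints at [-1.539, 0.313, 1.498, -0, 1.331, -0.223], TCP at [0.132, -0.508, 0.231] pointing down, gripper open.
Joint ranges: [-2.94, 2.94], [-0.97, 2.17], [0.19, 2.56], [-1.23, 4.37], [0.02, 3.11], [-2.88, 2.88]. Speed limits (rad/s): [2.39, 2.39, 3.01, 3.14, 3.14, 3.14].

### API

Orientations are given as a unit quaternion [x, y, z, w].
In Python, from bench import env, kinematics, monitor, eyes, job gives the robot as it stands. The module is installed in compiled form; this text tells all that it offers. Calls block until the motion is done:
- env.reach(position, orientation): joint-space move of the TCP to a pose.
- env.movel(position, velocity=0.15, frame=None, guard=None): straight line of the TCP; frame=None keeps the orientation; velocity is the mean speed in m/s. With guard (N) it stops when the force on the tool has changed by that much, and returns True; else False.
- env.set_joints(angles): joint-space move.
- env.release() and env.close_gripper(effort=None): open the fingers fully, or close them until they stop; effort is the grip in N (None keeps the last).
- env.hold(seconds).
- kinematics.ik(position, orientation): joint angles nearest the present ones, or None.
- monitor.sense(): the state.
- eyes.grab_frame(name): name is "scene" or "top" or "wrist"; returns a dict with "frame" (384x512x3 uint8, red, green, blue), "mtx" (3x3 intrinsics, pixels), "view" (4x4, takes a point from world to camera coordinates). Camera axes: x right, y down, z forward; pixel columns grow to the right and rows downward; lengths in m; the calibration is good to about 2 mm. A picture is of the moment at which its call begins. There is no depth.
A pose or a line that the arm cannot do raises env.MotionError and nothing moves.
- job.hand_in(): hands the job in; it is judged then, once.
The state is a dict: "clock": time; "joints": joint angles; "qvel": joint speeds; "joint_efforts": joint torques, N m; "position": TCP position; "ee_rot": TCP orientation; "contact_force": force on the tool from outside, world axes, zero at the start; "ft_torque": the same for the moment, N m; "finger_gap": opening from 0.0 (shut) to 1.0 (fully open); "gripper_force": force on a finger pad.
Only numpy, scipy, OpenCV 4.12 (cv2) and the standard library are available. Lean on these libraries where they do the work, as an engineer would, in place of code of your own. Each camera call takes 0.05 s, during which the arm holds its last target. There are 200 camera calls.

## Working session

There is one attempt and no reset: what is moved stays moved. The work goes in short steps, each a Python script; the robot and the scene stay as the last script left them, time stands still between calls to the robot, and variables do not carry over. Pictures are saved under pics/ and viewed, at most 12 in all, crops included, and the job is handed in when it is done.

```bash
mkdir -p pics; python3 - <<'E'
from bench import env, monitor, eyes
import cv2, numpy as np, pickle
d={}
for n in("scene","top"):
    f=eyes.grab_frame(n); d[n]=f
    cv2.imwrite(f"pics/{n}0.png",f["frame"][:,:,::-1]); print(n,np.round(f["mtx"],1).tolist(),np.round(f["view"],3).tolist())
pickle.dump(d,open("d0.pkl","wb"))
s=monitor.sense();print({k:np.round(v,3) for k,v in s.items()}, env.hold_point_z)
E
```

```text
scene [[461.2, 0.0, 256.8], [0.0, 461.2, 190.8], [0.0, 0.0, 1.0]] [[0.902, -0.43, 0.027, -0.509], [-0.156, -0.384, -0.91, 0.162], [0.402, 0.817, -0.414, 1.283], [0.0, 0.0, 0.0, 1.0]]
top [[425.8, 0.0, 255.6], [0.0, 425.8, 191.7], [0.0, 0.0, 1.0]] [[0.003, -1.0, 0.004, -0.009], [-0.999, -0.003, -0.034, 0.553], [0.034, -0.004, -0.999, 1.268], [0.0, 0.0, 0.0, 1.0]]
{'clock': np.float64(0.1), 'joints': array([-1.539,  0.313,  1.498, -0.   ,  1.331, -0.223]), 'qvel': array([ 0.   , -0.   , -0.002, -0.   ,  0.   ,  0.001]), 'joint_efforts': array([ 2.0000e-03, -4.1290e+01, -2.6014e+01, -0.0000e+00,  3.0000e-03,
       -0.0000e+00]), 'position': array([ 0.132, -0.508,  0.231]), 'ee_rot': array([ 0.992,  0.127,  0.   , -0.001]), 'contact_force': array([0.565, 0.4  , 0.362]), 'ft_torque': array([-0.025,  0.018,  0.021]), 'gripper_force': np.float64(0.0), 'finger_gap': np.float64(0.999)} 0.0187
```

View pics/scene0.png

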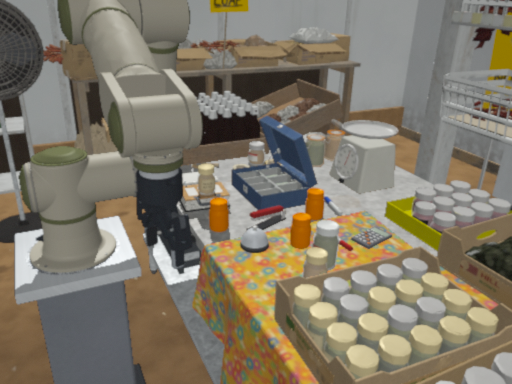

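View pics/top0.png

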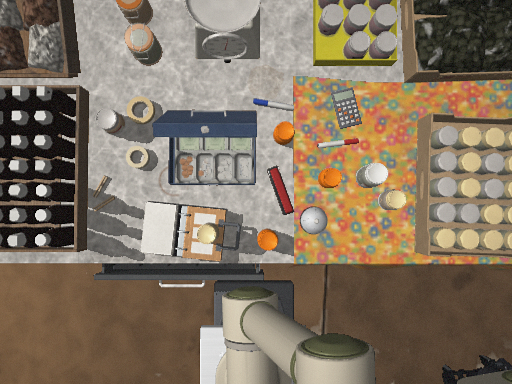

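Scene: the binder is at top (185,230) and the honey jar with cream lid stands on the brown leaf at (207,233). The loop is at about (230,237), the bell at (313,220). Possible confusions: orange jars at (267,240), (284,132) and (330,178), and jars at (395,200) cream and (375,175) white.

```bash
cat > h.py <<'E'
import numpy as np, cv2, pickle
def ray(f,u,v,z):
    V=f["view"];R=V[:3,:3];c=-R.T@V[:3,3]
    d=R.T@np.linalg.inv(f["mtx"])@np.array([u,v,1.]); return c+d*(z-c[2])/d[2]
def proj(f,p):
    q=f["mtx"]@(f["view"]@np.r_[p,1])[:3]; return q[:2]/q[2]
E
python3 - <<'E'
from h import *
d=pickle.load(open("d0.pkl","rb"));f=d["top"]
im=f["frame"][165:265,130:330,::-1]
cv2.imwrite("pics/c1.png",cv2.resize(im,None,fx=4,fy=4,interpolation=cv2.INTER_CUBIC))
print("park px",proj(f,[.43,-.30,0]))
for n,u,v,z in[("jar",207,233,.138),("spare",395,200,.092),("white",375,173,.1),("or",267,240,.09),("or2",330,178,.09),("bell",313,220,.04)]:print(n,ray(f,u,v,z).round(3))
E
```

```text
park px [352.50977974 232.98165908]
jar [0.438 0.124 0.138]
spare [ 0.528 -0.399  0.092]
white [ 0.604 -0.341  0.1  ]
or [ 0.415 -0.039  0.09 ]
or2 [ 0.59  -0.216  0.09 ]
bell [ 0.47  -0.175  0.04 ]
```

View pics/c1.png

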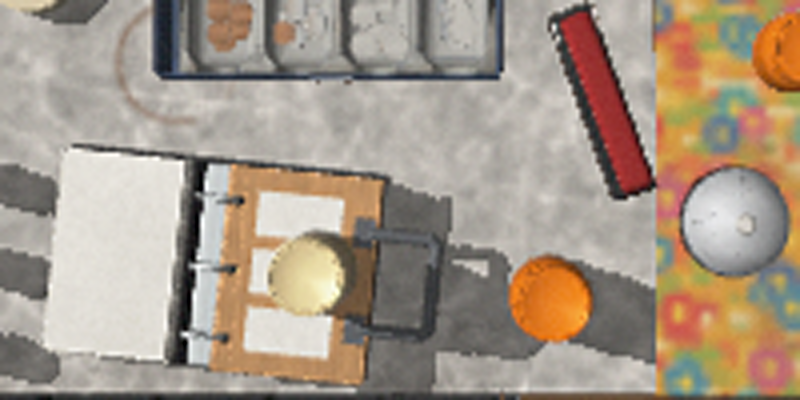

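The crop shows the cream-lidded jar on the brown leaf at crop (308,274), which is full image (207,233.5). The loop bar runs (437,238)–(428,335), the leaf corners are (230,163), (384,178), (363,385) and (212,367), and the orange jar at (551,298) is a separate object. I choose the cream-lidded jar.

```bash
cat >> h.py <<'E'
E
python3 - <<'E'
from h import *
d=pickle.load(open("d0.pkl","rb"));f=d["top"]
P=lambda u,v,z:ray(f,u/4+130,v/4+165,z)[:2]
c=[P(*q,.046) for q in[(230,163),(384,178),(363,385),(212,367)]]
b=[P(437,232,.0485),P(428,338,.0485)]
print("leaf",np.round(c,3).tolist(),"mid",np.mean(c,0).round(4))
print("sides",[round(float(np.linalg.norm(c[i]-c[i-1])),3) for i in range(4)])
x=(c[0]-c[3])+(c[1]-c[2]);psi=np.arctan2(x[1],x[0]);y=(c[0]-c[1])+(c[3]-c[2]);print("psi",psi,np.arctan2(-y[0],y[1]))
bm=np.mean(b,0);print("bar",np.round(b,3).tolist(),bm.round(4),"d",(np.linalg.norm(bm-np.mean(c,0))))
print("jar",P(308,274,.138).round(4), "orange",P(551,298,.09).round(3))
# leftstack
l=[P(*q,.041) for q in[(75,147),(190,158),(168,360),(48,345)]];print("left",np.round(l,3).tolist(),np.mean(l,0))
# jar lid by colour
im=f["frame"];h=cv2.cvtColor(im,cv2.COLOR_RGB2HSV);m=cv2.inRange(h,(20,50,130),(32,140,255));m[:215]=0;m[250:]=0;m[:,:190]=0;m[:,225:]=0
M=cv2.moments(m,True);print(M["m00"],M["m10"]/M["m00"],M["m01"]/M["m00"],ray(f,M["m10"]/M["m00"],M["m01"]/M["m00"],.138).round(4))
from bench import kinematics,env
import math
print(d["scene"]["frame"][185,205])
E
```

```text
leaf [[0.511, 0.191], [0.5, 0.079], [0.35, 0.093], [0.363, 0.203]] mid [0.431  0.1414]
sides [0.148, 0.113, 0.151, 0.11]
psi -0.08806084810624107 -0.1050085450671287
bar [[0.461, 0.04], [0.385, 0.046]] [0.4228 0.0431] d 0.0986196417543247
jar [0.4362 0.1235] orange [ 0.417 -0.041]
left [[0.522, 0.305], [0.514, 0.221], [0.367, 0.236], [0.378, 0.323]] [0.44544583 0.27099029]
275.0 205.5818181818182 233.63636363636363 [0.4359 0.1273 0.138 ]
[142 134 107]
```

```bash
cat >> h.py <<'E'
from scipy.spatial.transform import Rotation as Ro
PSI=-0.095
XB=np.array([np.cos(PSI),np.sin(PSI),0]); YB=np.array([-np.sin(PSI),np.cos(PSI),0])
def quat(phi,tilt=0):
    """tool down, yaw phi about world z; tilt about spine: >0 leans the body to +y of the binder"""
    return (Ro.from_rotvec(-tilt*XB)*Ro.from_euler('z',phi)*Ro.from_euler('x',np.pi)).as_quat()
HZ=.0187
def tcp(grasp,q): return np.asarray(grasp)+HZ*Ro.from_quat(q).apply([0,0,1])
E
python3 - <<'E'
from h import *
from bench import env,kinematics,monitor
d=pickle.load(open("d0.pkl","rb"))
for h in(.07,.08,.09,.1,.11):print(h,proj(d["scene"],[.417,-.041,h]).round(1))
print("jar in scene",proj(d["scene"],[.436,.124,.138]).round(1))
q=quat(np.pi/2+PSI); J=np.array([.436,.1245])
env.reach(tcp([*J,.26],q),q); print(monitor.sense()["clock"],monitor.sense()["joints"].round(2))
from bench import eyes
f=eyes.grab_frame("wrist");cv2.imwrite("pics/w1.png",f["frame"][:,:,::-1]);print(proj(f,[*J,.138]),proj(f,[.4228,.0431,.0435]))
for g in([.43,-.3,.06],[.423,.043,.05],[.4535,.367,.05],[.438,.205,.22]):
  for qq in(q,quat(PSI),quat(PSI+np.pi)):
    k=kinematics.ik(tcp(g,qq),qq);print(g,None if k is None else k.round(2))
E
```

```text
0.07 [219.2 207. ]
0.08 [219.2 204. ]
0.09 [219.2 201. ]
0.1 [219.1 198. ]
0.11 [219.1 195. ]
jar in scene [206.1 166.4]
2.5917 [ 0.02  0.15  1.68 -0.    1.31  0.11]
[251.34982033 188.60215246] [246.3808463  231.72879224]
[0.43, -0.3, 0.06] [-0.83  0.54  1.71  0.    0.89 -0.74]
[0.43, -0.3, 0.06] [-0.83  0.54  1.71 -0.    0.89  0.83]
[0.43, -0.3, 0.06] [-0.83  0.54  1.71  0.    0.89 -2.31]
[0.423, 0.043, 0.05] [-0.18  0.4   2.   -0.    0.74 -0.08]
[0.423, 0.043, 0.05] [-0.18  0.4   2.   -0.    0.74  1.49]
[0.423, 0.043, 0.05] [-0.18  0.4   2.    0.    0.74 -1.65]
[0.4535, 0.367, 0.05] [ 0.48  0.66  1.52 -0.    0.96  0.57]
[0.4535, 0.367, 0.05] [ 0.48  0.66  1.52 -0.    0.96  2.15]
[0.4535, 0.367, 0.05] [ 0.48  0.66  1.52  0.    0.96 -1.  ]
[0.438, 0.205, 0.22] [ 0.19  0.25  1.66 -0.    1.23  0.29]
[0.438, 0.205, 0.22] [ 0.19  0.25  1.66 -0.    1.23  1.86]
[0.438, 0.205, 0.22] [ 0.19  0.25  1.66  0.    1.23 -1.28]
```

View pics/w1.png

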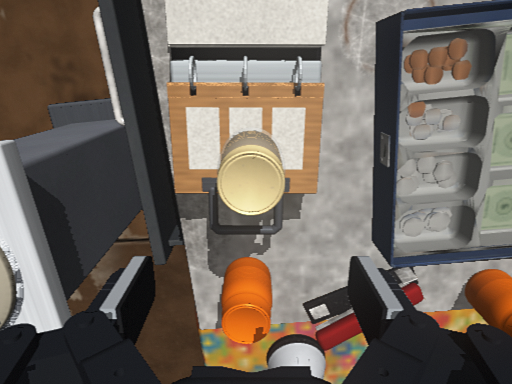

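The wrist view shows the lid centre at (251,182), against a predicted (251,189), so the jar is about 5 mm further to +y. The bar is at (246,230), against a predicted (246,232), which agrees within 2 mm. The orange jar at (247,300) stands just outside the bar. Next: pick the jar and park it.

```bash
python3 - <<'E'
from h import *
from bench import env,kinematics,monitor
q=quat(np.pi/2+PSI); J=np.array([.4365,.128])
S=lambda t:print(t,{k:np.round(monitor.sense()[k],3).tolist() for k in("clock","position","finger_gap","gripper_force","contact_force")})
env.reach(tcp([*J,.2],q),q)
print(env.movel(tcp([*J,.100],q),.12,guard=15)); S("down")
env.close_gripper(40); S("grip")
env.movel(tcp([*J,.25],q),.15); S("up")
P=np.array([.43,-.30])
env.reach(tcp([*P,.20],q),q)
env.movel(tcp([*P,.075],q),.15)
print(env.movel(tcp([*P,.0535],q),.03,guard=5)); S("set")
env.release(); env.movel(tcp([*P,.2],q),.2); S("parked")
E
```

```text
False
down {'clock': 3.975, 'position': [0.437, 0.128, 0.082], 'finger_gap': 1.001, 'gripper_force': 0.0, 'contact_force': [-0.464, -0.05, -0.027]}
grip {'clock': 4.367, 'position': [0.437, 0.128, 0.082], 'finger_gap': 0.647, 'gripper_force': 41.144, 'contact_force': [-2.101, -0.281, 6.841]}
up {'clock': 5.517, 'position': [0.436, 0.128, 0.23], 'finger_gap': 0.649, 'gripper_force': 42.829, 'contact_force': [-0.07, 0.646, -3.057]}
True
set {'clock': 8.725, 'position': [0.43, -0.3, 0.036], 'finger_gap': 0.649, 'gripper_force': 43.856, 'contact_force': [-0.971, 0.787, 6.416]}
parked {'clock': 10.008, 'position': [0.43, -0.3, 0.18], 'finger_gap': 1.001, 'gripper_force': 0.0, 'contact_force': [0.379, 0.593, -0.863]}
```

```bash
python3 - <<'E'
from h import *
from bench import env,kinematics,monitor,eyes
yaw=np.radians(35); q=quat(PSI+yaw)
I=np.array([.434,.064]); d=-(Ro.from_euler('z',PSI+yaw).apply([0,1,0]))[:2]; C=I+.05*d
print(C, d)
env.reach(tcp([*C,.19],q),q)
f=eyes.grab_frame("wrist");pickle.dump(f,open("w2.pkl","wb"));cv2.imwrite("pics/w2.png",f["frame"][:,:,::-1])
for p in([.4228,.0435,.0435],[*I,.046],[*(C+.05*d),.04],[.417,-.041,.1]):print(p,proj(f,p).round())
ft=eyes.grab_frame("top");cv2.imwrite("pics/t2.png",ft["frame"][:,:,::-1]);pickle.dump(ft,open("t2.pkl","wb"))
print(kinematics.ik(tcp([*C,.046],q),q).round(2),monitor.sense()["clock"])
E
```

```text
[0.45866438 0.02050669] [ 0.49328768 -0.86986624]
[0.4228, 0.0435, 0.0435] [207. 201.]
[np.float64(0.434), np.float64(0.064), 0.046] [191. 180.]
[np.float64(0.4833287675084012), np.float64(-0.02298662366192923), 0.04] [311. 178.]
[0.417, -0.041, 0.1] [296. 288.]
[-0.21  0.46  1.91 -0.    0.77  0.84] 11.5167
```

View pics/w2.png

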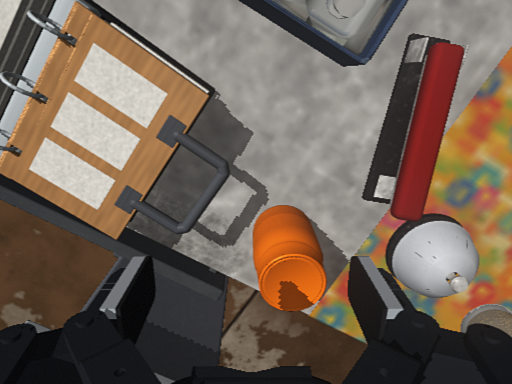

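The bar is at (228,172)–(183,228), mid (206,200), as predicted at (207,201). The orange jar top is at (293,282), so the approach is clear if I add some yaw.

```bash
python3 - <<'E'
from h import *
from bench import env,kinematics,monitor,eyes
S=lambda t:print(t,{k:np.round(monitor.sense()[k],3).tolist() for k in("clock","position","finger_gap","gripper_force","contact_force")})
yaw=np.radians(43); q=quat(PSI+yaw)
I=np.array([.434,.064]); d=-(Ro.from_euler('z',PSI+yaw).apply([0,1,0]))[:2]; C=I+.05*d
env.movel(tcp([*C,.12],q),.1,frame=q)
print(env.movel(tcp([*C,.047],q),.06,guard=8)); S("down")
env.close_gripper(20); S("close")
B=np.array([.4245,.0435]) # bar middle
for a in(.34,.67,1):
    T=C+a*(B+.006*XB[:2]-C); print(env.movel(tcp([*T,.047],q),.04,guard=30)); S(a)
E
```

```text
False
down {'clock': 13.733, 'position': [0.465, 0.024, 0.029], 'finger_gap': 1.002, 'gripper_force': 0.0, 'contact_force': [-0.664, 0.137, -0.595]}
close {'clock': 14.242, 'position': [0.463, 0.03, 0.029], 'finger_gap': 0.668, 'gripper_force': 20.074, 'contact_force': [-3.949, 40.705, 18.339]}
False
0.34 {'clock': 14.725, 'position': [0.457, 0.036, 0.032], 'finger_gap': 0.46, 'gripper_force': 26.668, 'contact_force': [10.026, 51.995, 31.061]}
False
0.67 {'clock': 15.192, 'position': [0.45, 0.043, 0.034], 'finger_gap': 0.234, 'gripper_force': 36.083, 'contact_force': [26.501, 69.456, 34.739]}
True
1 {'clock': 15.45, 'position': [0.45, 0.046, 0.035], 'finger_gap': 0.195, 'gripper_force': 25.089, 'contact_force': [9.678, 15.21, 3.055]}
```

```bash
python3 - <<'E'
from h import *
from bench import env,monitor,eyes
s=monitor.sense();print({k:np.round(s[k],3).tolist() for k in("position","finger_gap","gripper_force","contact_force","ft_torque")})
f=eyes.grab_frame("wrist");cv2.imwrite("pics/w3.png",f["frame"][:,:,::-1])
for p in([.4228,.0435,.0435],[.453,.0405,.0435]):print(proj(f,p).round())
E
```

```text
{'position': [0.45, 0.046, 0.035], 'finger_gap': 0.195, 'gripper_force': 25.089, 'contact_force': [9.678, 15.21, 3.055], 'ft_torque': [2.624, -1.522, -0.271]}
[222. 311.]
[266. 269.]
```

View pics/w3.png

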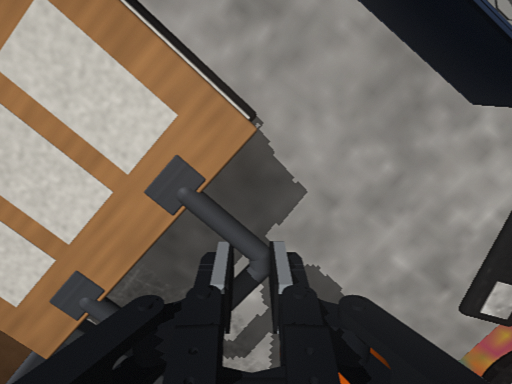

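The fingers hold the loop at its far corner, (265,265) in the image. I'll slide toward the bar middle while turning square.

```bash
python3 - <<'E'
from h import *
from bench import env,kinematics,monitor,eyes
S=lambda t:print(t,{k:np.round(monitor.sense()[k],3).tolist() for k in("clock","position","finger_gap","gripper_force","contact_force","ft_torque")})
B=np.array([.4240,.0440,0]); A=np.array([.45,.045,0])
for a,yw in((.4,35),(.75,18),(1,0)):
    T=A+a*(B-A); q=quat(PSI+np.radians(yw)); T[2]=.052-.003*a
    print(env.movel(tcp(T,q),.04,frame=q,guard=50)); S(a)
env.close_gripper(30); S("regrip")
f=eyes.grab_frame("wrist");cv2.imwrite("pics/w4.png",f["frame"][:,:,::-1])
E
```

```text
False
0.4 {'clock': 15.867, 'position': [0.448, 0.045, 0.035], 'finger_gap': 0.183, 'gripper_force': 30.48, 'contact_force': [30.811, 13.742, -1.851], 'ft_torque': [2.216, -4.99, -0.574]}
False
0.75 {'clock': 16.317, 'position': [0.436, 0.044, 0.034], 'finger_gap': 0.161, 'gripper_force': 24.314, 'contact_force': [16.126, 5.676, 8.175], 'ft_torque': [1.052, -2.631, -0.574]}
False
1 {'clock': 16.783, 'position': [0.429, 0.045, 0.033], 'finger_gap': 0.104, 'gripper_force': 19.896, 'contact_force': [15.898, 14.013, 7.266], 'ft_torque': [2.342, -2.48, -0.058]}
regrip {'clock': 17.0, 'position': [0.429, 0.045, 0.033], 'finger_gap': 0.096, 'gripper_force': 30.674, 'contact_force': [15.694, 14.885, 7.37], 'ft_torque': [2.355, -2.436, -0.127]}
```

View pics/w4.png

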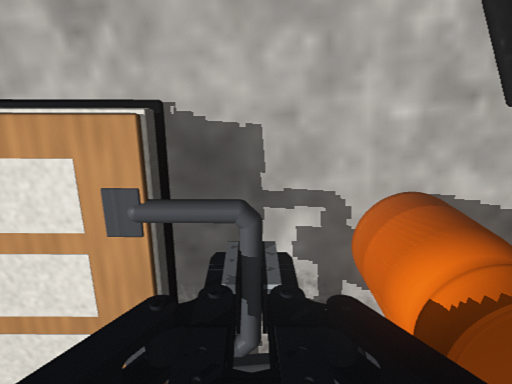

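The bar is now pinched squarely near its middle, with the bar vertical at (250,280) between the pads. Swinging.

```bash
python3 - <<'E'
from h import *
from bench import env,monitor
q=quat(PSI); G=np.array([.4285,.0447,.0435]); A=G+.163*YB
DZ=np.array([0,0,-.0107])
for th in np.radians(np.arange(10,181,10)):
    p=A-.163*np.cos(th)*YB+np.array([0,0,.163*np.sin(th)])+DZ
    g=env.movel(p,.1,frame=q,guard=45); s=monitor.sense()
    print(int(np.degrees(th)+.5),g,s["clock"].round(1),((s["position"]-p)*1e3).round(1),s["contact_force"].round(0),s["finger_gap"].round(3))
    if g or s["finger_gap"]<.05: break
E
```

```text
Traceback (most recent call last):
AttributeError: 'float' object has no attribute 'round'
```

```bash
python3 - <<'E'
from h import *
from bench import env,monitor
q=quat(PSI); G=np.array([.4285,.0447,.0435]); A=G+.163*YB
DZ=np.array([0,0,-.0107])
s=monitor.sense();print(s["position"],s["contact_force"])
for th in np.radians(np.arange(20,181,10)):
    p=A-.163*np.cos(th)*YB+np.array([0,0,.163*np.sin(th)])+DZ
    g=env.movel(p,.1,frame=q,guard=45); s=monitor.sense()
    print(int(np.degrees(th)+.5),g,round(float(s["clock"]),1),((s["position"]-p)*1e3).round(1),np.round(s["contact_force"]),round(float(s["finger_gap"]),3))
    if g or s["finger_gap"]<.05: break
E
```

```text
[0.42939806 0.04712619 0.06105555] [ 5.35568354  2.44623522 -2.66420877]
20 False 17.9 [ 0.6 -0.5 -0.4] [ 5. -2. -2.] 0.099
30 False 18.4 [ 0.6 -1.2 -0.3] [  3. -10.   3.] 0.103
40 False 18.8 [ 0.6 -2.   0. ] [  1. -15.   9.] 0.097
50 False 19.2 [ 0.7 -2.1  0.5] [ -1. -15.  15.] 0.095
60 False 19.7 [ 0.8 -1.5  0.6] [ -1. -12.  16.] 0.101
70 False 20.1 [ 1.  -0.7  0.4] [ 2. -6. 14.] 0.098
80 False 20.6 [ 1.  -0.2 -0.1] [ 4. -3.  9.] 0.099
90 False 21.0 [ 1.  -0.  -0.5] [ 5. -1.  6.] 0.1
100 False 21.4 [ 0.8  0.1 -0.9] [ 6. -1.  2.] 0.099
110 False 21.9 [ 0.8  0.1 -1. ] [7. 0. 3.] 0.098
120 False 22.3 [ 0.7  0.5 -1.4] [7. 0. 1.] 0.101
130 False 22.7 [ 0.5  0.6 -1.7] [ 8. -1. -1.] 0.098
140 False 23.1 [ 0.4  0.8 -1.7] [ 7. -1.  2.] 0.103
150 False 23.6 [ 0.1  0.8 -2.1] [ 7. -1. -1.] 0.103
160 False 24.0 [-0.   0.7 -2.3] [ 7. -1.  0.] 0.101
170 False 24.4 [-0.1  0.6 -2.5] [ 7. -0.  1.] 0.1
180 False 24.9 [-0.5  0.3 -2.2] [ 6. -1. -1.] 0.098
```

```bash
python3 - <<'E'
from h import *
from bench import env,monitor,eyes
S=lambda t:print(t,{k:np.round(monitor.sense()[k],3).tolist() for k in("clock","position","finger_gap","gripper_force","contact_force")})
p=monitor.sense()["position"]
print(env.movel(p+[0,0,-.006],.03,guard=8)); S("press")
p=monitor.sense()["position"]; bar=p+[0,0,.0107]
for t in(.17,.35,.5):
    q=quat(PSI,t); g=env.movel(bar+.0107*Ro.from_quat(q).apply([0,0,1]),.03,frame=q,guard=35); S(t)
    if g: print("GUARD");break
f=eyes.grab_frame("scene");cv2.imwrite("pics/s5.png",cv2.resize(f["frame"][100:280,120:360,::-1],None,fx=3,fy=3))
E
```

```text
True
press {'clock': 25.092, 'position': [0.459, 0.37, 0.03], 'finger_gap': 0.102, 'gripper_force': 33.677, 'contact_force': [-2.266, -1.999, 8.104]}
0.17 {'clock': 25.408, 'position': [0.459, 0.367, 0.03], 'finger_gap': 0.103, 'gripper_force': 34.29, 'contact_force': [0.689, -8.902, 16.08]}
0.35 {'clock': 25.742, 'position': [0.459, 0.365, 0.031], 'finger_gap': 0.101, 'gripper_force': 34.106, 'contact_force': [0.505, -8.805, 17.341]}
0.5 {'clock': 26.042, 'position': [0.458, 0.363, 0.032], 'finger_gap': 0.102, 'gripper_force': 33.911, 'contact_force': [0.651, -9.237, 18.284]}
```

View pics/s5.png

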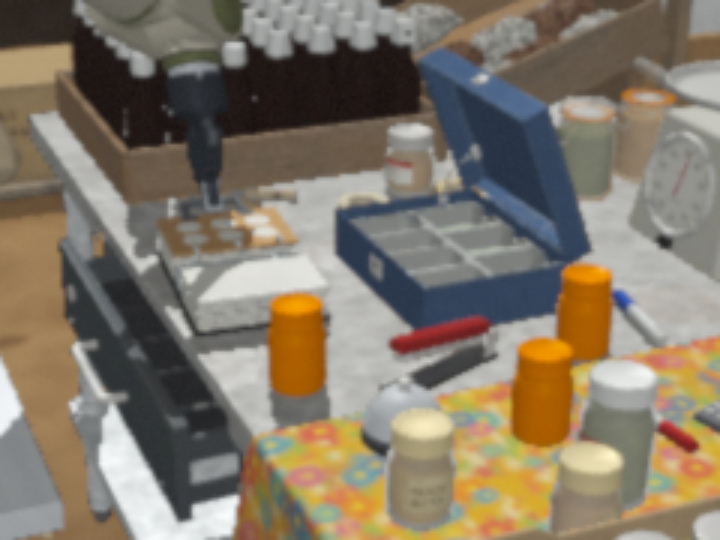

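The leaf lies flat on the left stack at (225,230), with the gripper at its bar. The jar stands parked at (420,465). Release and fetch the jar.

```bash
python3 - <<'E'
from h import *
from bench import env,monitor,eyes
S=lambda t:print(t,{k:np.round(monitor.sense()[k],3).tolist() for k in("clock","position","finger_gap","gripper_force","contact_force")})
env.release(); S("rel")
s=monitor.sense(); z=Ro.from_quat(s["ee_rot"]).apply([0,0,1])
print(env.movel(s["position"]-.06*z,.08,guard=25)); S("back")
p=monitor.sense()["position"]; env.movel(p-.1*z,.2)
q=quat(np.pi/2+PSI); env.reach(tcp([.43,-.30,.25],q),q); S("park")
f=eyes.grab_frame("top");pickle.dump(f,open("t3.pkl","wb"))
cv2.imwrite("pics/t3.png",cv2.resize(f["frame"][165:265,70:270,::-1],None,fx=4,fy=4,interpolation=cv2.INTER_CUBIC))
w=eyes.grab_frame("wrist");cv2.imwrite("pics/w5.png",w["frame"][:,:,::-1]);print(proj(w,[.43,-.30,.092]))
E
```

```text
rel {'clock': 26.817, 'position': [0.459, 0.364, 0.031], 'finger_gap': 1.001, 'gripper_force': 0.0, 'contact_force': [-0.275, -0.85, 0.471]}
False
back {'clock': 27.717, 'position': [0.461, 0.393, 0.083], 'finger_gap': 0.999, 'gripper_force': 0.0, 'contact_force': [-0.455, -0.202, -0.627]}
park {'clock': 31.025, 'position': [0.43, -0.3, 0.231], 'finger_gap': 0.997, 'gripper_force': 0.0, 'contact_force': [-0.769, 0.122, 1.022]}
[251.32402345 176.27809146]
```

View pics/t3.png

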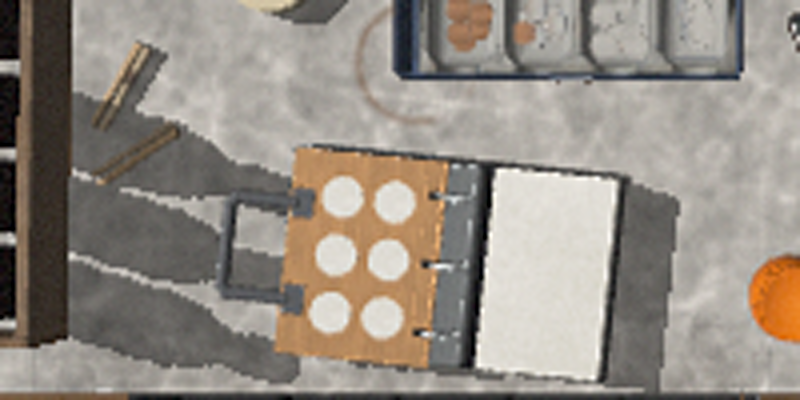

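View pics/w5.png

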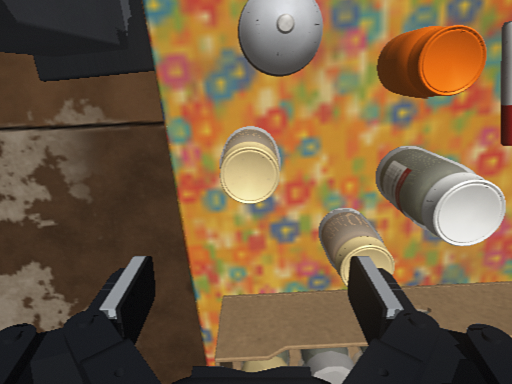

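Top: the leaf's other face (six dots) shows, with corners (297,148), (447,160), (428,368), (277,350) and the bar mid at (226,246). In the wrist view the parked jar lid is at (250,174), against a predicted (251,176).

```bash
python3 - <<'E'
from h import *
from bench import env,monitor,eyes
S=lambda t:print(t,{k:np.round(monitor.sense()[k],3).tolist() for k in("clock","position","finger_gap","gripper_force","contact_force")})
f=pickle.load(open("t3.pkl","rb"))
P=lambda u,v,z:ray(f,u/4+70,v/4+165,z)[:2]
m1=np.mean([P(*c,.046) for c in[(297,148),(447,160),(428,368),(277,350)]],0)
m2=P(226,246,.0485)-.093*YB[:2]; m3=(np.array([.4285,.0447])+(.163+.07)*YB[:2])
print(m1,m2,m3)
M=(m1+m2)/2
assert np.linalg.norm(m1-m2)<.015
q=quat(np.pi/2+PSI); J=[.43,-.3]
env.movel(tcp([*J,.0545],q),.15,guard=15); S("down")
env.close_gripper(40); S("grip")
env.movel(tcp([*J,.22],q),.15)
env.reach(tcp([*M,.22],q),q)
env.movel(tcp([*M,.125],q),.12)
print(env.movel(tcp([*M,.099],q),.025,guard=4)); S("set")
f=eyes.grab_frame("scene");cv2.imwrite("pics/s6.png",cv2.resize(f["frame"][130:250,140:300,::-1],None,fx=4,fy=4))
E
```

```text
[0.44281846 0.26841594] [0.44132127 0.27397433] [0.45060172 0.27664938]
down {'clock': 32.575, 'position': [0.43, -0.3, 0.036], 'finger_gap': 0.997, 'gripper_force': 0.0, 'contact_force': [0.84, -0.069, -0.284]}
grip {'clock': 32.983, 'position': [0.43, -0.3, 0.037], 'finger_gap': 0.648, 'gripper_force': 42.087, 'contact_force': [-0.977, 1.634, 6.919]}
True
set {'clock': 38.117, 'position': [0.442, 0.271, 0.083], 'finger_gap': 0.647, 'gripper_force': 43.703, 'contact_force': [-0.854, 0.385, 6.599]}
```

```bash
python3 - <<'E'
from h import *
from bench import env,monitor,eyes
env.release(); p=monitor.sense()["position"]; env.movel(p+[0,0,.12],.15)
q=quat(np.pi/2+PSI); env.reach([.35,-.1,.3],q); env.hold(.5)
f=eyes.grab_frame("scene");g=eyes.grab_frame("top")
a=cv2.resize(f["frame"][130:250,140:300,::-1],(400,300));b=cv2.resize(g["frame"][165:265,70:203,::-1],(400,300))
cv2.imwrite("pics/fin.png",np.hstack([a,b])); print(monitor.sense()["clock"])
E
```

```text
41.5917
```

View pics/fin.png

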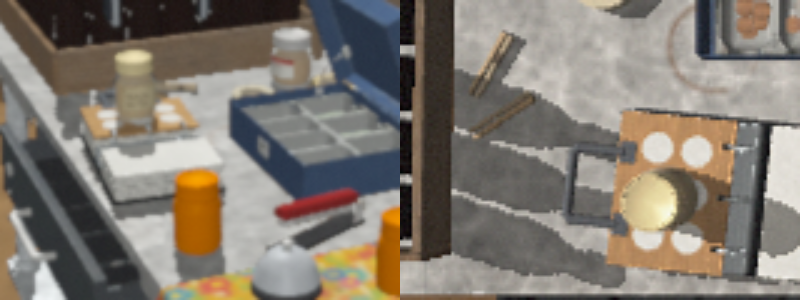

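The jar stands upright on the leaf. In the right-hand view the lid at (650,200) is about 28 px off the leaf centre at (678,193), which fits the lid's height parallax of about 26 px.

```bash
python3 -c "
from bench import job
print(job.hand_in())"
```

```text
the job is handed in; nothing more can be done
None
```

The job is handed in: the leaf is turned and lies flat on the left, the jar stands upright on its middle, and I saw no bystander disturbed. The simulator returned no verdict.

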